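# Turn the temperature logger window-up at its reader

## Task

The white six-sided temperature logger was put down on a wrong side. Roll it over until the flat with the oblong dark window faces straight up, and leave it lying flat on the bench against the front of the low grey reader box: touching it, square to it (one of its long edges lying along the box front) and centred on the dark strip on top of the box. Press it up to the box only gently, and leave the other things on the bench where they are.

Things in the scene. Friction and masses are not known exactly. Their poses are not given: they have to be found in the camera images.
- logger: White hexagonal prism, 60 mm between opposite flats, 69.3 mm between opposite long edges, 60 mm long, 0.2 to 0.4 kg. Origin at its centre, 30 mm above the bench when lying on a flat. x axis: along the prism, through its two plain ends (60 mm apart, free to be gripped). z axis: outward normal of the window flat. Starts with z 120 degrees from up (two 60-degree rolls away), any yaw.
- window (a point): Middle of the logger's oblong dark window (36 x 16 mm, grey frame), on the flat 30 mm from the logger's centre along its z. The opposite flat carries a round grey battery cap, 26 mm across; the other four flats are plain. At the start the window faces obliquely down and the cap obliquely up.
- reader: Low grey box fixed to the bench, 70 mm deep, 120 mm wide, 45 mm high; its flat upright front faces the robot. Origin at bench height, middle of the foot of the front face; x into the box (within 21 degrees of the robot's x), y along the front face, z up.
- strip (a point): Middle of the front edge of the reader's top, 45 mm above its origin. A dark strip 60 mm long behind it marks where the logger belongs: prism axis along the reader's y (either way round), logger's centre 34.6 mm in front of the face (along the reader's -x).
- tape_roll: Bystander: roll of paper tape lying flat, 84 mm across, 24 mm high. Origin at the centre of its underside.
- stapler: Bystander: black stapler, 130 x 34 x 45 mm. Origin at the centre of its underside.
- marker: Bystander: black marker pen with a grey cap, 130 x 12 x 12 mm, lying flat. Origin at the centre of its underside.
- tube_rack: Bystander: white rack with capped glass tubes, 100 x 60 mm, 95 mm high. Origin at the centre of its underside.
- bottle: Bystander: clear bottle, 60 mm across, 150 mm high. Origin at the centre of its underside.
- jar: Bystander: white jar, 60 mm across, 65 mm high. Origin at the centre of its underside.
- code_scanner: Bystander: black hand-held scanner lying down, about 145 x 60 x 38 mm. Origin at the centre of its underside.
There are look-alikes about, which are no part of the job. Leave any yellow look-alike of the logger alone. What is shaped like the reader but pink is not meant.

How it is judged:
At the end, for the whole second after the job is handed in: The logger lies still on the bench (centre 27 to 33 mm up) with its window up (within 0.08 rad), its edge against the reader's front face (gap under 2.5 mm, centre 30 to 37.1 mm in front of the face), prism axis within 0.07 rad of the face, and centred along the face within 12 mm (angle between logger's own z axis and vertical below 0.08 rad and height (world z) of logger between 0.027 and 0.033 m and x of logger in the frame of reader between -0.0371 and -0.03 m and y of logger in the frame of reader between -0.012 and 0.012 m and angle between the x axis of logger and the y axis of reader, either way round below 0.07 rad and linear speed of logger below 0.02 m/s and angular speed of logger below 0.2 rad/s); the robot touches nothing.
It fails at once if the logger is pressed against the reader with more than 35 N (contact force between logger and reader above 35 N).
It fails at once if a bystander is moved more than 30 mm (distance of any of tape_roll, stapler, marker, tube_rack, bottle, jar, code_scanner from where it was at the start of the episode above 0.03 m).
It also fails if it takes over 64 s, if anything falls off the work surface, if the arm or the gripper's body presses on something with over 40 N, if the wrist force passes 120 N, or if a joint passes its speed limit or range.

## Robot

A 6-joint arm with a two-finger parallel gripper is mounted at the origin on the work surface. World frame = base frame: x ahead of the robot, y to its left, z up, the work surface at z = 0. Lengths are in m, angles in rad, forces in N, time in s.
With the tool pointing down it reaches from about 0.3 to 0.775 m from the base axis. Payload 14.6 kg.
Tool frame: the origin (TCP) lies midway between the tips of the shut fingers; the grasp point (between the pads) lies 19 mm behind it; z points along the fingers, y is the line along which they close (so a half turn about z gives the same grasp; the last joint's range is limited). The gripper opens to 94 mm and grips with 3 to 60 N. Pads are 16 mm wide; open, the fingers measure 119 mm over their backs; the gripper's body (75 mm by 177 mm) begins 78 mm behind the grasp point.
Start: joints at [1.076, 0.3, 1.521, -0, 1.321, -0.067], TCP at [0.228, 0.5, 0.205] pointing down, gripper open.
Joint ranges: [-3.03, 3.03], [-0.79, 2.21], [0.23, 2.52], [-1.04, 4.18], [0, 3.07], [-2.55, 2.55]. Speed limits (rad/s): [2.22, 2.22, 2.57, 3.14, 3.14, 3.14].

## Interface

Orientations are given as a unit quaternion [w, x, y, z].
In Python, from rig import status, viewer, order gives the robot as it stands. The module is installed in compiled form; this text tells all that it offers.
- The arm moves only by the tool apply_moves, never from a script. Its arguments are lists of equal length, an entry for each row: "delta_pos": the shift along the world's x, y, z in m, a list of three; "delta_rot": the turn, a rotation vector about the world's x, y, z in rad, a list of three. In form: {"delta_pos": [[tx, ty, tz], ...], "delta_rot": [[ax, ay, az], ...]}. A call has 1 to 20 rows; each row is the pose to reach, as a shift and turn from the pose commanded when the call began; what a row does not reach only later rows make up. A row lasts 1/12 s, in which the tool goes at most 41.7 mm and 7.16 degrees, less where a joint would pass 70% of its speed; a pose out of reach is approached as far as the arm can. A call with a gripper value outside its range is refused whole. "claw" is the closure in counts, from 0 (fully open) to 255 (shut), set as the call begins (left out, the last holds). The fingers move at their own pace and stop on an object; "force" is the grip in N (left out, the last holds). Time passes only in rows, so rows that repeat a pose let the fingers close. It gives the time, the measured TCP pose, the force, the opening and the grip force at its end, in the units of the state.
- status.sense(): the state, without advancing time (a new reading comes with each control period).
- viewer.grab_frame(name): name is "scene" or "top" or "wrist"; returns a dict with "img" (400x640x3 uint8, red, green, blue), "camera_matrix" (3x3 intrinsics, pixels), "dist_coeffs" ([k1, k2, p1, p2, k3] as OpenCV has them; the pictures are not rectified), "world_from_camera" (4x4, takes a point from camera to world coordinates); the wrist camera has in their place "tool_from_camera" (4x4, takes a point from camera to tool coordinates, whose origin is the TCP and whose axes are the flange's). Camera axes: x right, y down, z forward; pixel columns grow to the right and rows downward; lengths in m; the calibration is good to about 2 mm. A picture is of the moment at which its call begins: read the wrist's pose just before it. There is no depth.
- order.job_done(): hands the job in; it is judged then, once.
The state is a dict: "t": time; "q": joint angles; "qd": joint speeds; "joint_efforts": joint torques, N m; "position": TCP position; "orientation": TCP orientation; "ft_force": force on the tool from outside, world axes, zero at the start; "torque": the same for the moment, N m; "gripper_width": finger opening in m; "gripper_force": force on a finger pad.
Only numpy, scipy, OpenCV 4.12 (cv2) and the standard library are available. Lean on these libraries where they do the work, as an engineer would, in place of code of your own. Each camera call takes 0.05 s, during which the arm holds its last target. There are 200 camera calls.

## Working session

There is one attempt and no reset: what is moved stays moved. The work goes in short steps, Python scripts to look and compute and a tool call to move; the robot and the scene stay as the last step left them, time stands still between calls to the robot, and variables do not carry over. Pictures are saved under pics/ and viewed, at most 10 in all, crops included, and the job is handed in when it is done.

Besides the shell and the picture viewer there is one more tool, called after "Call:" as name(argument=value, ...) on one line, values as JSON. apply_moves: Moves the arm, as the interface text tells. Its arguments: {"type":"object","properties":{"delta_pos":{"type":"array","items":{"type":"array","items":{"type":"number"}}},"delta_rot":{"type":"array","items":{"type":"array","items":{"type":"number"}}},"claw":{"type":"number"},"force":{"type":"number"}},"required":["delta_pos","delta_rot"]}

```bash
mkdir -p pics
cat > h.py <<'E'
import numpy as np, cv2
from rig import status, viewer, order
from scipy.spatial.transform import Rotation as R
def grab(n):
    s=status.sense(); f=viewer.grab_frame(n)
    if n=='wrist':
        q=s['orientation']; T=np.eye(4); T[:3,:3]=R.from_quat([q[1],q[2],q[3],q[0]]).as_matrix(); T[:3,3]=s['position']
        f['W']=T@np.array(f['tool_from_camera'])
    else: f['W']=np.array(f['world_from_camera'])
    f['bgr']=cv2.cvtColor(f['img'],cv2.COLOR_RGB2BGR); return f
def plane(f,px,z):
    u=cv2.undistortPoints(np.array(px,float).reshape(-1,1,2),np.array(f['camera_matrix'],float),np.array(f['dist_coeffs'],float)).reshape(-1,2)
    d=np.c_[u,np.ones(len(u))]@f['W'][:3,:3].T; o=f['W'][:3,3]
    return o+d*((z-o[2])/d[:,2])[:,None]
E
python3 - <<'E'
from h import *
print(status.sense())
for n in('top','scene'):
    f=grab(n); cv2.imwrite(f'pics/{n}0.png',f['bgr']); print(n,f['W'].round(3).tolist())
E
```

```text
{'t': 0.0, 'q': array([ 1.07642340e+00,  3.00416135e-01,  1.52160342e+00, -8.61238421e-06,
        1.32071670e+00, -6.65818949e-02]), 'qd': array([-0.00200121, -0.00060425,  0.00057833, -0.00028288,  0.00036252,
        0.00213799]), 'joint_efforts': array([-6.97155301e-04, -5.31798899e+01, -3.52729225e+01,  7.08265649e-02,
        2.44396616e-02, -9.28133227e-05]), 'position': array([0.22803831, 0.5001946 , 0.20490703]), 'orientation': array([-1.54274244e-04,  2.12267167e-01,  9.77211504e-01, -5.50612027e-04]), 'ft_force': array([-0.45079131, -0.73565988,  0.03626959]), 'torque': array([-0.04031854, -0.00455868,  0.03858117]), 'gripper_force': 0.0, 'gripper_width': 0.09374413374525081}
top [[0.013, -0.986, 0.164, 0.329], [-0.999, -0.019, -0.033, 0.01], [0.035, -0.163, -0.986, 1.178], [0.0, 0.0, 0.0, 1.0]]
scene [[0.645, 0.465, -0.606, 1.219], [0.763, -0.368, 0.531, -0.634], [0.024, -0.805, -0.592, 0.738], [0.0, 0.0, 0.0, 1.0]]
```

View pics/top0.png

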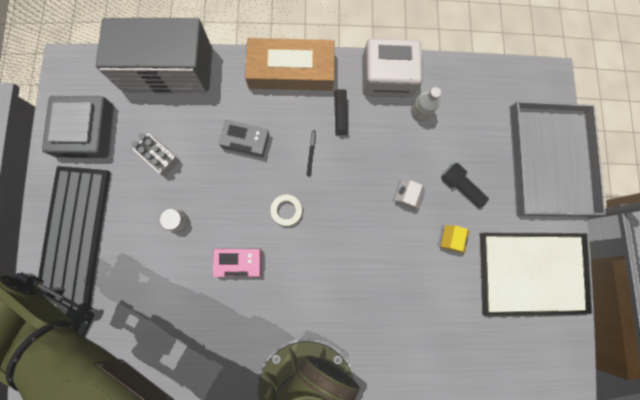

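View pics/scene0.png

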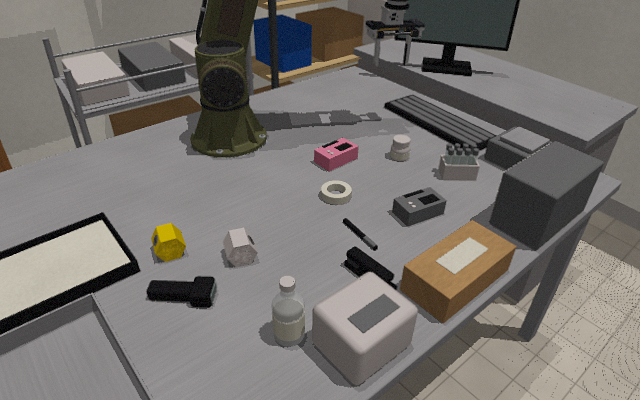

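Run:
```python
from h import *
f=grab('top');b=f['bgr']
c1=cv2.resize(b[165:225,375:455],None,fx=7,fy=7,interpolation=cv2.INTER_CUBIC)[:420,:400]
c2=cv2.resize(b[110:170,210:290],None,fx=7,fy=7,interpolation=cv2.INTER_CUBIC)[:420,:400]
cv2.imwrite('pics/c.png',np.hstack([c1,c2]))
for n,p,z in [('log',(409,194),.06),('reader',(244,138),.045),('yellow',(454,238),.06),('tape',(286,210),.024),('scanner',(465,186),.03),('bottle',(427,105),.05)]: print(n,plane(f,p,z).round(3))
h=cv2.cvtColor(b,cv2.COLOR_BGR2HSV)
m=((h[...,2]>150)&(h[...,1]<40)).astype(np.uint8); m[:, :380]=0;m[:,440:]=0;m[:170]=0;m[225:]=0
k,_=cv2.findContours(m,0,1);k=max(k,key=cv2.contourArea);print(cv2.minAreaRect(k),plane(f,cv2.boxPoints(cv2.minAreaRect(k)),.06).round(3))
```

```text
log [[ 0.506 -0.262  0.06 ]]
reader [[0.651 0.176 0.045]]
yellow [[ 0.392 -0.379  0.06 ]]
tape [[0.462 0.06  0.024]]
scanner [[ 0.535 -0.425  0.03 ]]
bottle [[ 0.756 -0.32   0.05 ]]
((409.5, 197.0), (54.0, 59.0), 90.0) [[ 0.568 -0.186  0.06 ]
 [ 0.572 -0.344  0.06 ]
 [ 0.428 -0.34   0.06 ]
 [ 0.426 -0.184  0.06 ]]
```

View pics/c.png

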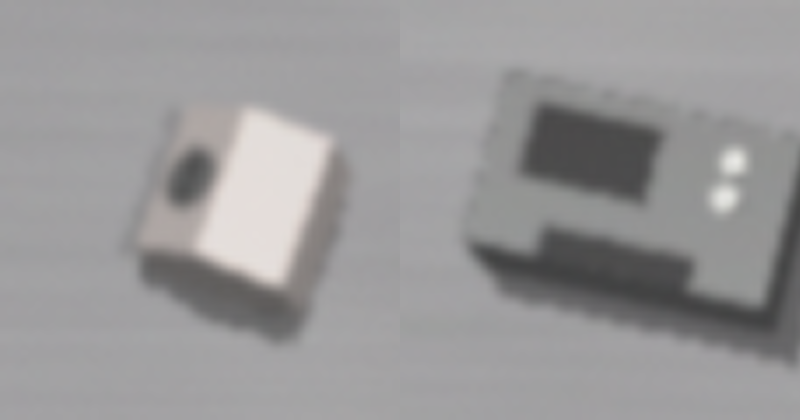

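Run:
```python
from h import *
f=grab('top')
L=np.array([(243,107),(333,138),(285,288),(197,255)])/7+[374.6,164.6]
P=plane(f,L,.06);print(P.round(4),P.mean(0)); 
for i,j in((3,0),(2,1)): d=P[j]-P[i];print(np.linalg.norm(d),np.degrees(np.arctan2(d[1],d[0])))
Q=plane(f,np.array([(65,240),(365,308),(215,271)])/7+[209.6,109.6],.045);print(Q.round(4));d=Q[0]-Q[1];print(np.linalg.norm(d),np.degrees(np.arctan2(d[1],d[0])))
```

```text
[[ 0.5432 -0.2632  0.06  ]
 [ 0.532  -0.2974  0.06  ]
 [ 0.4748 -0.2777  0.06  ]
 [ 0.4867 -0.2446  0.06  ]] [ 0.50915469 -0.27074211  0.06      ]
0.059470438812764176 -18.177239890393473
0.06047745056112454 -18.957772934033038
[[0.6335 0.2428 0.045 ]
 [0.6091 0.1274 0.045 ]
 [0.6225 0.185  0.045 ]]
0.11791259515087554 78.0505642527511
```

Call:
apply_moves(delta_pos=[[0, 0, 0.03], [0.018, -0.04, 0.045], [0.031, -0.077, 0.045], [0.044, -0.114, 0.045], [0.057, -0.151, 0.045], [0.07, -0.19, 0.045], [0.084, -0.229, 0.045], [0.098, -0.267, 0.045], [0.112, -0.305, 0.045], [0.126, -0.343, 0.045], [0.14, -0.381, 0.045], [0.154, -0.419, 0.045], [0.168, -0.457, 0.045], [0.182, -0.495, 0.045], [0.196, -0.533, 0.045], [0.21, -0.571, 0.045], [0.224, -0.609, 0.045], [0.238, -0.648, 0.045], [0.252, -0.686, 0.045], [0.266, -0.724, 0.045]], delta_rot=[[0, 0, 0], [0, 0, -0.08], [0, 0, -0.16], [0, 0, -0.24], [0, 0, -0.32], [0, 0, -0.4], [0, 0, -0.48], [0, 0, -0.56], [0, 0, -0.64], [0, 0, -0.72], [0, 0, -0.8], [0, 0, -0.88], [0, 0, -0.96], [0, 0, -1.04], [0, 0, -1.12], [0, 0, -1.2], [0, 0, -1.28], [0, 0, -1.36], [0, 0, -1.44], [0, 0, -1.44]], claw=0, force=25)

```text
t: 1.87
position: [0.4943, -0.2258, 0.2503]
orientation: [-0.0, 0.806, 0.592, -0.0]
ft_force: [0.7, -0.1, 0.1]
gripper_width: 0.094
gripper_force: 0.0
```

Run:
```python
from h import *
print(status.sense()['q'].round(3))
f=grab('wrist');cv2.imwrite('pics/w1.png',f['bgr']);print(f['W'].round(3))
```

```text
[-0.496  0.254  1.474  0.     1.413 -0.193]
[[ 0.955 -0.287 -0.082  0.518]
 [-0.298 -0.917 -0.263 -0.148]
 [ 0.001  0.276 -0.961  0.428]
 [ 0.     0.     0.     1.   ]]
```

View pics/w1.png

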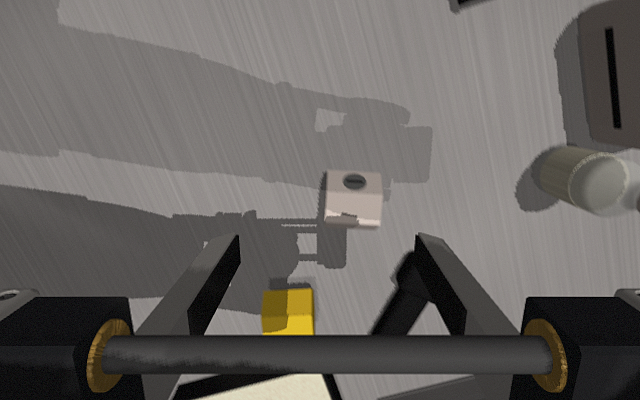

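Run:
```python
from h import *
f=grab('wrist')
g=cv2.cvtColor(f['bgr'],cv2.COLOR_BGR2GRAY).astype(int)
for x in (332,345,365,375): print(x,g[164:236,x].tolist())
for y in (200,208): print(y,g[y,316:392].tolist())
print(plane(f,[(324,200),(382,200),(353,172)],.06).round(4))
```

```text
332 [128, 139, 145, 144, 144, 142, 145, 144, 144, 146, 145, 142, 142, 145, 143, 145, 144, 143, 144, 143, 145, 131, 156, 173, 172, 170, 174, 171, 172, 172, 172, 174, 173, 170, 172, 171, 171, 171, 172, 170, 173, 171, 171, 174, 170, 172, 167, 168, 198, 209, 208, 206, 143, 107, 87, 84, 88, 87, 86, 85, 82, 80, 83, 83, 82, 83, 85, 85, 85, 84, 83, 87]
345 [120, 129, 143, 148, 124, 78, 66, 72, 72, 74, 49, 11, 47, 69, 70, 72, 72, 68, 61, 128, 146, 145, 141, 167, 174, 171, 172, 173, 171, 172, 173, 173, 171, 170, 171, 172, 169, 171, 170, 171, 172, 172, 171, 172, 171, 173, 172, 178, 105, 71, 85, 89, 115, 126, 102, 86, 85, 86, 86, 87, 81, 77, 77, 82, 82, 80, 77, 78, 78, 79, 78, 80]
365 [123, 123, 128, 142, 145, 142, 144, 147, 144, 143, 144, 142, 142, 143, 146, 145, 144, 145, 145, 142, 144, 144, 142, 137, 159, 172, 173, 172, 173, 174, 170, 171, 172, 173, 168, 171, 172, 171, 172, 173, 172, 172, 170, 172, 170, 171, 168, 172, 169, 172, 170, 169, 171, 170, 175, 155, 115, 107, 108, 104, 106, 138, 147, 147, 142, 143, 139, 142, 140, 140, 143, 143]
375 [122, 121, 117, 134, 144, 145, 142, 144, 144, 143, 14
[... 447 characters left out ...]
172, 169, 172, 174, 169, 170, 174, 172, 171, 170, 172, 170, 175, 170, 170, 172, 170, 169, 171, 173, 170, 172, 172, 172, 172, 171, 171, 171, 171, 173, 172, 171, 171, 172, 165, 122, 119, 124, 124, 122, 120, 119, 117, 120, 120, 148, 148, 143]
208 [84, 85, 85, 84, 79, 88, 213, 204, 209, 202, 177, 186, 171, 169, 169, 170, 170, 170, 171, 171, 170, 170, 171, 170, 172, 170, 171, 172, 172, 171, 171, 170, 174, 172, 173, 169, 172, 171, 173, 172, 169, 171, 169, 172, 173, 171, 170, 170, 173, 170, 172, 174, 171, 170, 169, 171, 174, 171, 171, 169, 174, 171, 144, 140, 141, 141, 141, 144, 148, 143, 144, 138, 141, 142, 145, 145]
[[ 0.4842 -0.2568  0.06  ]
 [ 0.543  -0.2751  0.06  ]
 [ 0.5221 -0.2368  0.06  ]]
```

Run:
```python
from h import *
f=grab('wrist')
P=plane(f,[(332,186),(375,188.5),(332,216),(375,219.5),(350,202.5)],.06);print(P.round(4))
for i,j in((0,1),(2,3)): d=P[j]-P[i];print(np.degrees(np.arctan2(d[1],d[0])))
```

```text
[[ 0.4958 -0.2413  0.06  ]
 [ 0.5382 -0.2573  0.06  ]
 [ 0.4861 -0.2731  0.06  ]
 [ 0.5292 -0.2907  0.06  ]
 [ 0.5088 -0.2643  0.06  ]]
-20.67621201317515
-22.148049855545597
```

Call:
apply_moves(delta_pos=[[0, -0.03, 0], [0, -0.06, 0], [-0.002, -0.09, 0], [-0.002, -0.09, 0], [-0.002, -0.09, 0]], delta_rot=[[0, 0, -0.04], [0, 0, -0.04], [0, 0, -0.04], [0, 0, -0.04], [0, 0, -0.04]])

```text
t: 2.43
position: [0.4919, -0.3135, 0.2502]
orientation: [-0.0, 0.816, 0.578, -0.0]
ft_force: [-0.7, 0.8, 0.1]
gripper_width: 0.0943
gripper_force: 0.0
```

Call:
apply_moves(delta_pos=[[0, 0, -0.01], [0, 0, -0.02], [0, 0, -0.04], [0, 0, -0.06], [0, 0, -0.08], [0, 0, -0.1], [0, 0, -0.12], [0, 0, -0.12], [0, 0, -0.12]], delta_rot=[[0.1, -0.036, 0], [0.2, -0.072, 0], [0.3, -0.107, 0], [0.4, -0.143, 0], [0.493, -0.176, 0], [0.493, -0.176, 0], [0.493, -0.176, 0], [0.493, -0.176, 0], [0.493, -0.176, 0]])

```text
t: 3.18
position: [0.4924, -0.3121, 0.1308]
orientation: [-0.149, 0.787, 0.559, 0.212]
ft_force: [0.5, -0.3, 1.2]
gripper_width: 0.0939
gripper_force: 0.0
```

Run:
```python
from h import *
s=status.sense();print(s['q'].round(3))
f=grab('wrist');cv2.imwrite('pics/w2.png',f['bgr'])
q=s['orientation'];M=R.from_quat([q[1],q[2],q[3],q[0]]).as_matrix();print(s['position'],M.round(3))
```

```text
[-0.835  0.574  1.398  0.459  1.452 -0.621]
[ 0.49244559 -0.31207785  0.13078355] [[ 0.285  0.944  0.167]
 [ 0.818 -0.33   0.472]
 [ 0.5    0.002 -0.866]]
```

View pics/w2.png

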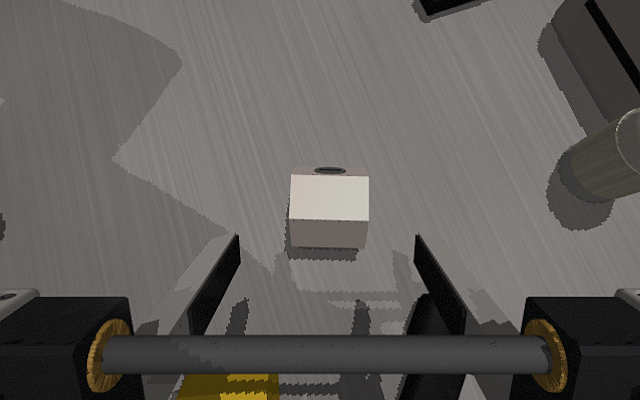

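Run:
```python
from h import *
f=grab('wrist')
P=plane(f,[(290,175),(369,177),(290,218.5),(368,221)],.06);print(P.round(4),P.mean(0))
for i,j in((0,1),(2,3)): d=P[j]-P[i];print(np.linalg.norm(d),np.degrees(np.arctan2(d[1],d[0])))
```

```text
[[ 0.4875 -0.2429  0.06  ]
 [ 0.5445 -0.2644  0.06  ]
 [ 0.477  -0.2753  0.06  ]
 [ 0.5315 -0.2963  0.06  ]] [ 0.51012063 -0.26971039  0.06      ]
0.0609327811578397 -20.71786730192888
0.05838474025162867 -21.096964168725073
```

Call:
apply_moves(delta_pos=[[0.004, 0.01, -0.022], [0.008, 0.02, -0.045], [0.012, 0.03, -0.068], [0.017, 0.04, -0.09], [0.02, 0.048, -0.108], [0.0215, 0.052, -0.116], [0.0215, 0.052, -0.116], [0.0215, 0.052, -0.116]], delta_rot=[[0, 0, -0.02], [0, 0, -0.02], [0, 0, -0.02], [0, 0, -0.02], [0, 0, -0.02], [0, 0, -0.02], [0, 0, -0.02], [0, 0, -0.02]])

```text
t: 3.95
position: [0.5143, -0.2619, 0.0159]
orientation: [-0.146, 0.793, 0.551, 0.214]
ft_force: [-0.3, -0.6, 0.9]
gripper_width: 0.094
gripper_force: 0.0
```

Call:
apply_moves(delta_pos=[[0, 0, 0], [0, 0, 0], [0, 0, 0], [0, 0, 0], [0, 0, 0], [0, 0, 0], [0, 0, 0], [0, 0, 0]], delta_rot=[[0, 0, 0], [0, 0, 0], [0, 0, 0], [0, 0, 0], [0, 0, 0], [0, 0, 0], [0, 0, 0], [0, 0, 0]], claw=255, force=30)

```text
t: 4.62
position: [0.5136, -0.2617, 0.0146]
orientation: [-0.146, 0.793, 0.551, 0.213]
ft_force: [-2.8, -0.4, 3.2]
gripper_width: 0.06
gripper_force: 30.0
```

Call:
apply_moves(delta_pos=[[0, 0, 0.03], [0, 0, 0.06], [0, 0, 0.08], [-0.001, -0.002, 0.08], [-0.001, -0.004, 0.08], [-0.002, -0.006, 0.08], [-0.003, -0.008, 0.08], [-0.004, -0.01, 0.08], [-0.005, -0.012, 0.08], [-0.006, -0.014, 0.08], [-0.006, -0.016, 0.08], [-0.007, -0.018, 0.08], [-0.007, -0.018, 0.08], [-0.007, -0.018, 0.08], [-0.007, -0.018, 0.08]], delta_rot=[[0, 0, 0], [0, 0, 0], [0, 0, 0], [-0.109, 0.041, 0], [-0.218, 0.082, 0], [-0.327, 0.122, 0], [-0.436, 0.163, 0], [-0.545, 0.204, 0], [-0.654, 0.245, 0], [-0.763, 0.285, 0], [-0.872, 0.326, 0], [-0.981, 0.367, 0], [-0.981, 0.367, 0], [-0.981, 0.367, 0], [-0.981, 0.367, 0]])

```text
t: 5.87
position: [0.5067, -0.2795, 0.0942]
orientation: [0.147, 0.793, 0.552, -0.211]
ft_force: [0.5, -0.8, -2.4]
gripper_width: 0.0597
gripper_force: 30.0
```

Run:
```python
from h import *
s=status.sense();print(s['q'].round(3))
q=s['orientation'];M=R.from_quat([q[1],q[2],q[3],q[0]]).as_matrix();print(s['position'],M.round(3))
```

```text
[-0.334  0.512  1.59  -0.584  1.125  0.302]
[ 0.50667105 -0.27953969  0.09423867] [[ 0.302  0.937 -0.172]
 [ 0.813 -0.348 -0.466]
 [-0.497  0.001 -0.868]]
```

Call:
apply_moves(delta_pos=[[0, 0, -0.03], [0, 0, -0.06], [0, 0, -0.075], [0, 0, -0.079], [0, 0, -0.079], [0, 0, -0.079]], delta_rot=[[0, 0, 0], [0, 0, 0], [0, 0, 0], [0, 0, 0], [0, 0, 0], [0, 0, 0]])

```text
t: 6.37
position: [0.5068, -0.2802, 0.0161]
orientation: [0.148, 0.794, 0.551, -0.212]
ft_force: [0.6, 0.1, -3.2]
gripper_width: 0.0596
gripper_force: 30.0
```

Call:
apply_moves(delta_pos=[[0, 0, 0], [0, 0, 0], [0, 0, 0], [0, 0, 0], [0, 0, 0], [0, 0, 0], [0.006, 0.016, 0.03], [0.012, 0.032, 0.06], [0.018, 0.048, 0.09], [0.021, 0.056, 0.105], [0.021, 0.056, 0.105]], delta_rot=[[0, 0, 0], [0, 0, 0], [0, 0, 0], [0, 0, 0], [0, 0, 0], [0, 0, 0], [0, 0, 0], [0, 0, 0], [0, 0, 0], [0, 0, 0], [0, 0, 0]], claw=0)

```text
t: 7.28
position: [0.5298, -0.2225, 0.1242]
orientation: [0.151, 0.793, 0.552, -0.21]
ft_force: [-0.2, 0.1, 0.8]
gripper_width: 0.0943
gripper_force: 0.0
```

Call:
apply_moves(delta_pos=[[-0.004, -0.01, 0.01], [-0.008, -0.02, 0.01], [-0.012, -0.03, 0.01], [-0.016, -0.04, 0.01], [-0.02, -0.05, 0.01], [-0.024, -0.06, 0.01], [-0.028, -0.07, 0.01], [-0.032, -0.08, 0.01], [-0.035, -0.091, 0.01], [-0.035, -0.091, 0.01], [-0.035, -0.091, 0.01], [-0.035, -0.091, 0.01]], delta_rot=[[0.109, -0.041, 0], [0.218, -0.082, 0], [0.327, -0.122, 0], [0.436, -0.163, 0], [0.545, -0.204, 0], [0.654, -0.245, 0], [0.763, -0.285, 0], [0.872, -0.326, 0], [0.981, -0.367, 0], [0.981, -0.367, 0], [0.981, -0.367, 0], [0.981, -0.367, 0]])

```text
t: 8.28
position: [0.4923, -0.3145, 0.1295]
orientation: [-0.147, 0.794, 0.55, 0.213]
ft_force: [0.5, 0.7, 0.4]
gripper_width: 0.0936
gripper_force: 0.0
```

Run:
```python
from h import *
s=status.sense()
q=s['orientation'];M=R.from_quat([q[1],q[2],q[3],q[0]]).as_matrix();print(s['position'],M.round(3))
f=grab('wrist');cv2.imwrite('pics/w3.png',f['bgr'])
```

```text
[ 0.49233836 -0.31454733  0.12953258] [[ 0.303  0.936  0.176]
 [ 0.812 -0.351  0.467]
 [ 0.499  0.002 -0.867]]
```

View pics/w3.png

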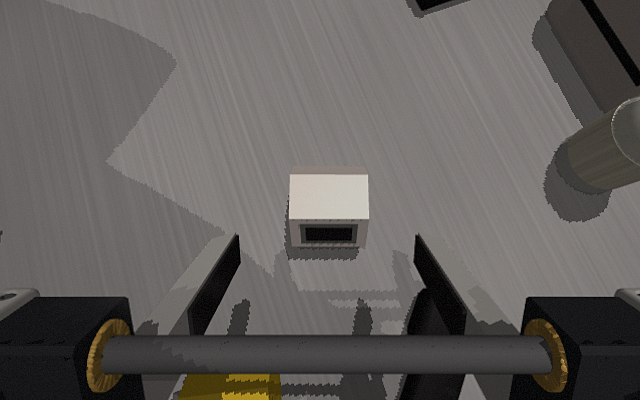

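Call:
apply_moves(delta_pos=[[0.004, 0.01, -0.022], [0.008, 0.02, -0.045], [0.012, 0.03, -0.068], [0.016, 0.04, -0.09], [0.02, 0.049, -0.107], [0.021, 0.053, -0.115], [0.021, 0.053, -0.115], [0.021, 0.053, -0.115]], delta_rot=[[0, 0, 0], [0, 0, 0], [0, 0, 0], [0, 0, 0], [0, 0, 0], [0, 0, 0], [0, 0, 0], [0, 0, 0]])

```text
t: 9.0
position: [0.5141, -0.2614, 0.0163]
orientation: [-0.146, 0.793, 0.552, 0.213]
ft_force: [-0.2, 0.1, 1.4]
gripper_width: 0.0943
gripper_force: 0.0
```

Call:
apply_moves(delta_pos=[[0, 0, 0], [0, 0, 0], [0, 0, 0], [0, 0, 0], [0, 0, 0], [0, 0, 0], [0, 0, 0], [0, 0, 0]], delta_rot=[[0, 0, 0], [0, 0, 0], [0, 0, 0], [0, 0, 0], [0, 0, 0], [0, 0, 0], [0, 0, 0], [0, 0, 0]], claw=255, force=30)

```text
t: 9.67
position: [0.5137, -0.2618, 0.0157]
orientation: [-0.146, 0.793, 0.551, 0.213]
ft_force: [-1.5, -1.2, 3.7]
gripper_width: 0.0596
gripper_force: 30.0
```

Call:
apply_moves(delta_pos=[[0, 0, 0.03], [0, 0, 0.06], [0, 0, 0.09], [-0.001, -0.002, 0.11], [-0.001, -0.004, 0.11], [-0.002, -0.006, 0.11], [-0.003, -0.008, 0.11], [-0.004, -0.01, 0.11], [-0.005, -0.012, 0.11], [-0.006, -0.014, 0.11], [-0.006, -0.016, 0.11], [-0.007, -0.018, 0.11], [-0.007, -0.018, 0.11], [-0.007, -0.018, 0.11], [-0.007, -0.018, 0.11]], delta_rot=[[0, 0, 0], [0, 0, 0], [0, 0, 0], [-0.109, 0.041, 0], [-0.218, 0.082, 0], [-0.327, 0.122, 0], [-0.436, 0.163, 0], [-0.545, 0.204, 0], [-0.654, 0.245, 0], [-0.763, 0.285, 0], [-0.872, 0.326, 0], [-0.981, 0.367, 0], [-0.981, 0.367, 0], [-0.981, 0.367, 0], [-0.981, 0.367, 0]])

```text
t: 10.92
position: [0.5066, -0.2796, 0.1252]
orientation: [0.147, 0.793, 0.552, -0.211]
ft_force: [0.8, -0.7, -3.5]
gripper_width: 0.0603
gripper_force: 30.0
```

Call:
apply_moves(delta_pos=[[0.002, 0.025, 0], [0.004, 0.05, 0], [0.006, 0.075, 0], [0.008, 0.1, 0], [0.01, 0.125, 0], [0.013, 0.15, 0], [0.015, 0.175, 0], [0.017, 0.2, 0], [0.019, 0.225, 0], [0.021, 0.25, 0], [0.023, 0.275, 0], [0.025, 0.3, 0], [0.028, 0.325, 0], [0.03, 0.35, 0], [0.032, 0.375, 0], [0.035, 0.4, 0], [0.037, 0.43, 0], [0.041, 0.46, 0], [0.041, 0.48, 0], [0.041, 0.48, 0]], delta_rot=[[0, 0, 0.1], [0, 0, 0.2], [0, 0, 0.3], [0, 0, 0.4], [0, 0, 0.5], [0, 0, 0.6], [0, 0, 0.7], [0, 0, 0.8], [0, 0, 0.9], [0, 0, 1.0], [0, 0, 1.1], [0, 0, 1.2], [0, 0, 1.3], [0, 0, 1.4], [0, 0, 1.5], [0, 0, 1.6], [0, 0, 1.7], [0, 0, 1.72], [0, 0, 1.72], [0, 0, 1.72]])

```text
t: 12.58
position: [0.5484, 0.2023, 0.1263]
orientation: [0.258, 0.1, 0.961, -0.025]
ft_force: [0.1, 0.4, -2.8]
gripper_width: 0.0601
gripper_force: 30.0
```

Run:
```python
from h import *
s=status.sense()
q=s['orientation'];M=R.from_quat([q[1],q[2],q[3],q[0]]).as_matrix();print(s['q'].round(3),s['position'],M.round(3))
f=grab('wrist');t=grab('top')
c=cv2.resize(t['bgr'][100:190,200:300],(444,400),interpolation=cv2.INTER_CUBIC)
w=f['bgr'][:, 140:496]
cv2.imwrite('pics/w4.png',np.hstack([w,c]))
```

```text
[ 0.427  0.271  1.852 -0.51   0.645 -0.584] [0.54836807 0.20230119 0.12628692] [[-0.847  0.204  0.491]
 [ 0.179  0.979 -0.099]
 [-0.501  0.004 -0.866]]
```

View pics/w4.png

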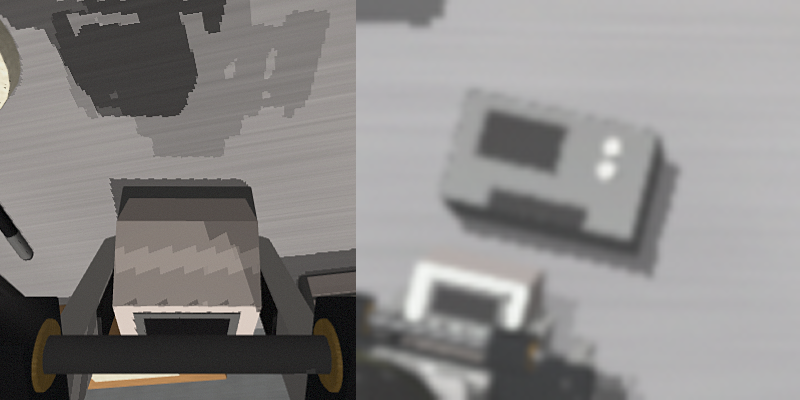

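Run:
```python
from h import *
t=grab('top');g=cv2.GaussianBlur(cv2.cvtColor(t['bgr'],cv2.COLOR_BGR2GRAY),(3,3),0).astype(float)
def edge(xs,r0,slope,w,sgn):
    pts=[]
    for x in xs:
        c=r0+slope*(x-xs[0]); rr=np.arange(int(c-w),int(c+w)+1); d=sgn*np.diff(g[rr,x]); d=np.clip(d,0,None)
        k=d.argmax(); sl=slice(max(k-1,0),k+2); pts.append((x,(rr[:-1][sl]+.5)@d[sl]/d[sl].sum()))
    return np.array(pts)
# front edge: full-image left (220,145)->(264,156); strip covers x 230..252
e=np.vstack([edge(range(223,229),145.5,.24,3,-1),edge(range(254,263),152.5,.24,3,-1)])
print(e.round(1).tolist())
P=plane(t,e,.045); v=np.polyfit(P[:,1],P[:,0],1);print('front x=%.4f+%.4f*y'%(v[1],v[0]),'res',np.abs(np.polyval(v,P[:,1])-P[:,0]).max(),'ydir deg',90-np.degrees(np.arctan(v[0])))
# strip ends along row just behind the front edge
for o in(-2,-3):
    r=[g[int(round(145.5+.24*(x-223)+o)),x] for x in range(216,268)];print(np.round(r).astype(int).tolist())
# right and left sides of top along lines
for y in(132,136,140): print(y,g[y,212:226].round().tolist(),g[y,260:276].round().tolist())
```

```text
[[223.0, 144.6], [224.0, 144.7], [225.0, 145.4], [226.0, 145.5], [227.0, 145.6], [228.0, 145.6], [254.0, 151.7], [255.0, 152.3], [256.0, 152.4], [257.0, 152.5], [258.0, 152.6], [259.0, 153.3], [260.0, 153.4], [261.0, 153.4], [262.0, 152.6]]
front x=0.5820+0.2139*y res 0.002688804889994123 ydir deg 77.9255486235807
[180, 177, 171, 159, 154, 155, 158, 140, 146, 152, 156, 157, 133, 118, 98, 86, 80, 81, 81, 82, 80, 81, 82, 82, 80, 82, 82, 82, 79, 80, 81, 81, 79, 83, 97, 121, 144, 138, 146, 152, 155, 137, 143, 150, 151, 117, 97, 85, 90, 104, 113, 128]
[180, 177, 172, 165, 163, 164, 164, 164, 161, 162, 164, 163, 150, 132, 108, 92, 83, 83, 84, 85, 82, 83, 84, 84, 83, 84, 84, 85, 82, 83, 83, 84, 85, 85, 96, 119, 145, 156, 161, 163, 165, 158, 160, 163, 163, 139, 111, 88, 87, 102, 111, 123]
132 [183.0, 183.0, 183.0, 183.0, 183.0, 183.0, 183.0, 183.0, 180.0, 174.0, 167.0, 164.0, 162.0, 158.0] [172.0, 162.0, 162.0, 162.0, 161.0, 159.0, 147.0, 130.0, 131.0, 155.0, 174.0, 181.0, 182.0, 181.0, 182.0, 182.0]
136 [180.0, 180.0, 180.0, 180.0, 181.0, 181.0, 180.0, 176.0, 170.0, 164.0, 163.0, 163.0, 163.0, 163.0] [163.0, 163.0, 163.0, 163.0, 160.0, 146.0, 118.0, 93.0, 94.0, 116.0, 139.0, 155.0, 167.0, 175.0, 179.0, 180.0]
140 [180.0, 180.0, 179.0, 179.0, 179.0, 178.0, 173.0, 167.0, 164.0, 164.0, 165.0, 165.0, 165.0, 165.0] [163.0, 164.0, 164.0, 161.0, 146.0, 116.0, 90.0, 87.0, 99.0, 109.0, 116.0, 130.0, 154.0, 172.0, 179.0, 180.0]
```

Call:
apply_moves(delta_pos=[[0, 0, -0.03], [0, 0, -0.06], [0, 0, -0.09], [0, 0, -0.105], [0, 0, -0.1095], [0.01, -0.002, -0.1095], [0.02, -0.0043, -0.1095], [0.03, -0.0064, -0.1095], [0.038, -0.0081, -0.1095], [0.042, -0.009, -0.1095], [0.042, -0.009, -0.1095], [0.042, -0.009, -0.1095]], delta_rot=[[0, 0, -0.005], [0, 0, -0.005], [0, 0, -0.005], [0, 0, -0.005], [0, 0, -0.005], [0, 0, -0.005], [0, 0, -0.005], [0, 0, -0.005], [0, 0, -0.005], [0, 0, -0.005], [0, 0, -0.005], [0, 0, -0.005]])

```text
t: 13.73
position: [0.5896, 0.191, 0.0161]
orientation: [0.258, 0.102, 0.96, -0.027]
ft_force: [-1.4, 0.4, -3.6]
gripper_width: 0.0599
gripper_force: 30.0
```

Call:
apply_moves(delta_pos=[[0.001, -0.0002, 0], [0.002, -0.0004, 0], [0.003, -0.0006, 0], [0.004, -0.0009, 0], [0.005, -0.001, 0], [0.005, -0.001, 0], [0.005, -0.001, 0]], delta_rot=[[0, 0, 0], [0, 0, 0], [0, 0, 0], [0, 0, 0], [0, 0, 0], [0, 0, 0], [0, 0, 0]])

```text
t: 14.32
position: [0.5947, 0.1904, 0.0159]
orientation: [0.258, 0.102, 0.96, -0.027]
ft_force: [0.1, -0.8, -3.6]
gripper_width: 0.06
gripper_force: 30.0
```

Call:
apply_moves(delta_pos=[[0.0005, -0.0001, 0], [0.001, -0.0002, 0], [0.0015, -0.0003, 0], [0.002, -0.0004, 0], [0.002, -0.0004, 0], [0.002, -0.0004, 0]], delta_rot=[[0, 0, 0], [0, 0, 0], [0, 0, 0], [0, 0, 0], [0, 0, 0], [0, 0, 0]])

```text
t: 14.82
position: [0.595, 0.1904, 0.0153]
orientation: [0.256, 0.102, 0.961, -0.027]
ft_force: [-20.1, 3.6, 6.9]
gripper_width: 0.0598
gripper_force: 30.0
```

Call:
apply_moves(delta_pos=[[0.0005, -0.0001, 0], [0.001, -0.0002, 0], [0.001, -0.0002, 0], [0.001, -0.0002, 0]], delta_rot=[[0, 0, 0], [0, 0, 0], [0, 0, 0], [0, 0, 0]])

```text
t: 15.15
position: [0.5954, 0.1902, 0.0152]
orientation: [0.256, 0.102, 0.961, -0.027]
ft_force: [-29.2, 5.4, 11.1]
gripper_width: 0.0598
gripper_force: 30.0
```

Call:
apply_moves(delta_pos=[[-0.001, 0.0002, 0], [-0.002, 0.0004, 0], [-0.0025, 0.0005, 0], [-0.0025, 0.0005, 0], [-0.0025, 0.0005, 0]], delta_rot=[[0, 0, 0], [0, 0, 0], [0, 0, 0], [0, 0, 0], [0, 0, 0]])

```text
t: 15.57
position: [0.5952, 0.1904, 0.016]
orientation: [0.258, 0.102, 0.96, -0.027]
ft_force: [-3.8, 1.9, -1.9]
gripper_width: 0.0601
gripper_force: 30.0
```

Call:
apply_moves(delta_pos=[[0, 0, -0.0005], [0, 0, -0.0005], [0, 0, -0.0005]], delta_rot=[[0, 0, 0], [0, 0, 0], [0, 0, 0]], force=10)

```text
t: 15.82
position: [0.5951, 0.1903, 0.0154]
orientation: [0.258, 0.102, 0.961, -0.027]
ft_force: [-3.6, 2.2, -1.9]
gripper_width: 0.0599
gripper_force: 10.0
```

Call:
apply_moves(delta_pos=[[0, 0, 0], [0, 0, 0], [0, 0, 0], [0, 0, 0], [0, 0, 0], [0, 0, 0], [-0.01, 0.002, 0.018], [-0.02, 0.004, 0.036], [-0.035, 0.007, 0.062], [-0.05, 0.01, 0.088], [-0.065, 0.013, 0.115], [-0.08, 0.016, 0.141], [-0.11, 0.02, 0.16], [-0.14, 0.02, 0.18], [-0.17, 0.02, 0.2], [-0.2, 0.02, 0.2], [-0.2, 0.02, 0.2], [-0.2, 0.02, 0.2]], delta_rot=[[0, 0, 0], [0, 0, 0], [0, 0, 0], [0, 0, 0], [0, 0, 0], [0, 0, 0], [0, 0, 0], [0, 0, 0], [0, 0, 0], [0, 0, 0], [0, 0, 0], [0, 0, 0], [0, 0, 0], [0, 0, 0], [0, 0, 0], [0, 0, 0], [0, 0, 0], [0, 0, 0]], claw=0)

```text
t: 17.32
position: [0.3947, 0.2107, 0.2162]
orientation: [0.258, 0.101, 0.96, -0.026]
ft_force: [0.5, 0.3, -0.1]
gripper_width: 0.0938
gripper_force: 0.0
```

Run:
```python
from h import *
t=grab('top');s=grab('scene')
a=cv2.resize(t['bgr'][110:190,205:285],(400,400),interpolation=cv2.INTER_CUBIC)
b=cv2.resize(s['bgr'][150:250,360:460],(400,400),interpolation=cv2.INTER_CUBIC)
cv2.imwrite('pics/e.png',np.hstack([a,b]))
f=grab('wrist');cv2.imwrite('pics/w5.png',f['bgr']);
```

```text
(no output)
```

View pics/e.png

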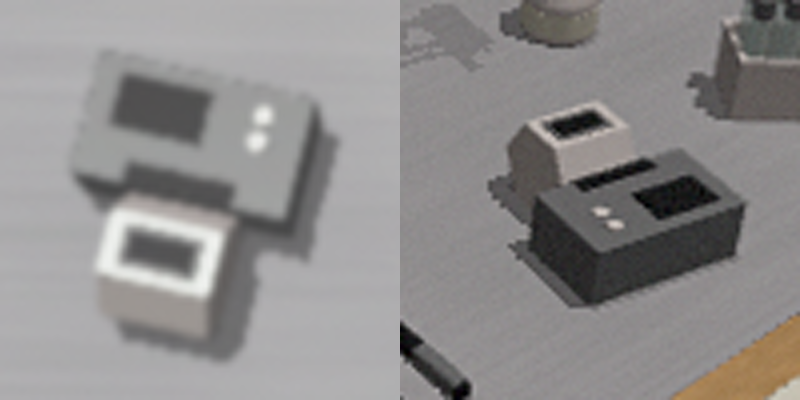

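View pics/w5.png

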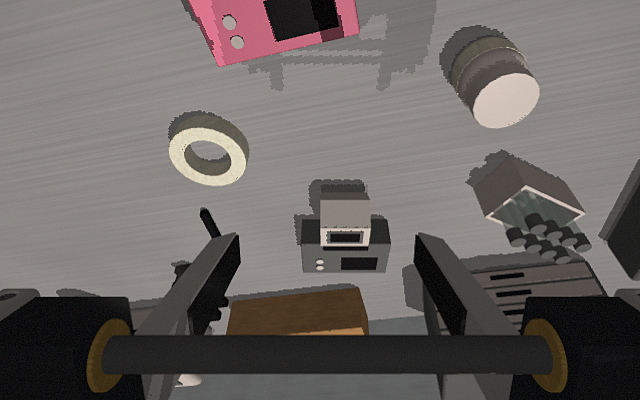

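Run:
```python
from h import *
o=np.array([.6217,.185]);a=np.radians(77.93);Y=np.array([np.cos(a),np.sin(a)]);X=np.array([Y[1],-Y[0]])
t=grab('top')
C=np.array([(122,207),(238,225),(214,297),(96,271)])/5+[204.6,109.6]   # white flat corners, read off the crop
P=plane(t,np.vstack([C,np.array([[160,253]])/5+[204.6,109.6]]),.06)[:,:2]
print(((P-o)@X).round(4),((P-o)@Y).round(4))
for i,j in((1,0),(2,3)): d=P[j]-P[i];print(np.degrees(np.arctan2(d[1],d[0])))
g=cv2.cvtColor(t['bgr'],cv2.COLOR_BGR2GRAY)
_,m=cv2.threshold(g[145:180,222:255],215,1,0)
f=cv2.findContours(m.astype(np.uint8),0,1)[0];k=max(f,key=cv2.contourArea).reshape(-1,2)+[222,145]
r=cv2.boxPoints(cv2.minAreaRect(k.astype(np.float32)));Q=plane(t,r,.06)[:,:2];print(((Q-o)@X).round(4),((Q-o)@Y).round(4),((Q.mean(0)-o)@X),((Q.mean(0)-o)@Y))
for i in range(2): d=Q[i+1]-Q[i];print(np.degrees(np.arctan2(d[1],d[0]))%180)
```

```text
[-0.0164 -0.0119 -0.0521 -0.0527 -0.0358] [ 0.0242 -0.0375 -0.0349  0.0286 -0.0016]
82.08811950440094
78.49130469427962
[-0.0523 -0.0182 -0.0178 -0.0518] [ 0.0282  0.0298 -0.0295 -0.0308] -0.03499448397978782 -0.0005395850494662969
170.63984565647038
78.32208025906179
```

```bash
python3 -c "
from rig import order;print(order.job_done())"
```

```text
the job is handed in; nothing more can be done
None
```

I handed the job in at about 17 s. The logger lies window up against the reader front: by the last camera check its centre is 35.0 mm from the face, 0.5 mm off the strip's middle and 0.4° from square. The press peaked near 30 N against the 35 N limit, eased to about 4 N before release, and none of the moves came near a bystander. No verdict came back.

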